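Clamp the flask plate to the tilted rocker with its T-bolt

TASK

The flask plate on the tilted rocking mixer still lies loose: fix it where it is with the T-bolt that stands in the grey holder. Lower the bolt's head through the plate's long opening down into the platform's slot, turn it clockwise by the knob until the head locks crosswise under the slot's lips, then keep turning the knob clockwise (regrasping as needed) until it is firmly tight and the washer presses hard on the plate. Do not shove the plate along the platform, do not disturb the amber bottle or the beaker, and let go of the knob at the end.

Things in the scene. Friction and masses are not known exactly. Their poses are not given: they have to be found in the camera images.
- bolt: Steel hammer-head T-bolt, 82 mm tall, 0.27 kg. Origin: centre of the head's underside; z up the 16 mm shank to the knob; x along the head: 56 mm long (x), 24 wide overall (y), 12 high, same after a half turn. Two opposite corners are cut away: under the lips it turns about 95 degrees clockwise (seen from the knob) from lengthwise, then jams on the channel's walls.
- knob_grip (a point): On the bolt's axis, at a good height to grip: 58 mm above the head's underside at the start. Black fluted round knob, 42 mm across, 37 mm tall (21 mm below this point, 16 mm above), grippable at any angle. It turns on the thread with 0.12 N m of friction, so the bolt turns along with it while the head is free. z up the shank.
- thread (a point): Top end of the bolt's shank, 82 mm above the head's underside. Right-hand quick thread: 1 rad clockwise of the knob against the bolt brings knob and washer 3 mm nearer the head; it starts backed off to its stop. Washer on the plate: 4.5 mm of slack to the lips, so after the head jams about 1.5 rad more, then the torque rises steeply. It holds about 40 N without slipping back.
- washer: Steel washer under the knob, 42 mm across, 5 mm thick; slides on the shank with the knob, does not turn against the bolt. Origin: centre of its underside, 30.5 mm above the head's underside at the start; z up the shank. The knob begins 6.5 mm above this origin.
- plate: Steel flask plate, 90 by 245 by 6 mm, on the tilted platform, a conical glass flask (76 mm across, 100 tall) in a clip 145 mm from the origin along +y. Origin: centre of its opening, at the upper face; z its upward normal (leaning 0.45 rad to the robot's side), y along the slot, x up the slope. Opening 66 mm (y) by 30 mm (x), over the slot. Slides along y only, friction 10 N.
- rocker: Rocking mixer, fixed: white housing with an aluminium platform 180 mm (up the slope) by 400 mm (y), tilted 0.45 rad towards the robot's side. Origin: on the bench under the platform's middle; x horizontal to the rear, y along the slot.
- slot (a point): Middle of the platform's T-slot, at the platform's upper face, 100 mm above the bench; axes as the rocker's. The slot runs along y: gap between the lips 28 mm, lips 8 mm thick, channel below them 58 mm wide and 20 mm deep. The flask plate lies 6 mm thick on top of this face.
- holder: Grey block 100 by 80 mm, 36 mm high, fixed on the bench, with an open pocket 64 mm (x) by 32 mm (y) in its middle. The bolt hangs in it, upright, its washer resting on the block's top. Origin: centre of the underside.
- amber: Amber glass bottle with black cap, 68 mm across, 130 mm high, to be left alone. Origin: centre of its underside.
- beaker: Open glass beaker, 72 mm across, 80 mm high, to be left alone. Origin: centre of its underside.
Things that resemble listed ones, but are neither listed nor needed, are in the scene too. What is shaped like the bolt but purple is not meant.

How it is judged:
By the outcome, as a careful person would: the job done as asked, in the order asked, and still so for the second after the job is handed in, with the robot touching nothing.
It also fails if it takes over 69 s, if anything falls off the work surface, if the arm or the gripper's body presses on something with over 40 N, if the wrist force passes 120 N, or if a joint passes its speed limit or range.

ROBOT

A 6-joint arm with a two-finger parallel gripper is mounted at the origin on the work surface. World frame = base frame: x ahead of the robot, y to its left, z up, the work surface at z = 0. Lengths are in m, angles in rad, forces in N, time in s.
With the tool pointing down it reaches from about 0.375 to 0.975 m from the base axis. Payload 3.8 kg.
Tool frame: the origin (TCP) lies midway between the tips of the shut fingers; the grasp point (between the pads) lies 19 mm behind it; z points along the fingers, y is the line along which they close (so a half turn about z gives the same grasp; the last joint's range is limited). The gripper opens to 85 mm and grips with 20 to 120 N. Pads are 22 mm wide; open, the fingers measure 114 mm over their backs; the gripper's body (76 mm by 85 mm) begins 54 mm behind the grasp point. The pads swing forward as they close: fully open they stand 13 mm farther back than shut.
Start: joints at [1.137, 0.264, 1.604, -0, 1.274, -0.037], TCP at [0.261, 0.623, 0.231] pointing down, gripper open.
Joint ranges: [-2.63, 2.63], [-0.94, 2.18], [0.31, 2.57], [-1.31, 4.45], [0, 2.66], [-2.55, 2.55]. Speed limits (rad/s): [2.57, 2.57, 3.14, 3.14, 3.14, 3.14].

INTERFACE

Orientations are given as a rotation vector (axis times angle).
In Python, from workcell import bot gives the robot as it stands.
- The arm moves only by the tool step_arm, never from a script. Its argument "motion" is a list of rows, each a list of 5 numbers: the finger opening in cm, from 0 to 8.54, then the shift along the tool's x, y, z in cm, then the turn about the tool's z in degrees. In form: [[claw, dx, dy, dz, twist], ...]. A call has 1 to 20 rows; each row is the pose to reach, as a shift and turn from the pose commanded when the call began, along the tool's axes at that moment; what a row does not reach only later rows make up. A row lasts 1/10 s, in which the tool goes at most 50 mm and 8.59 degrees, less where a joint would pass 70% of its speed; a pose out of reach is approached as far as the arm can. A call with a gripper value outside its range is refused whole. The fingers move at their own pace and stop on an object; "force" is the grip in N (left out, the last holds). Time passes only in rows, so rows that repeat a pose let the fingers close. It gives the time, the measured TCP pose, the force, the opening and the grip force at its end, in the units of the state.
- bot.read_state(): the state, without advancing time (a new reading comes with each control period).
- bot.read_camera(name): name is "scene" or "top"; returns (picture, depth): 400x640x3 uint8, red, green, blue; 400x640 float32, m along the optical axis (not along the pixel's ray), 0 where there is no reading.
- bot.calibration(name): a dict with "mtx" (3x3 intrinsics, pixels), "origin" and "orientation" of the camera in the world. Camera axes: x right, y up, looking along -z (the intrinsics and any distortion apply to the point x, -y, -z); pixel columns grow to the right and rows downward; lengths in m; the calibration is good to about 2 mm. A picture is of the moment at which its call begins. calibration takes no time and is no camera call.
- bot.finish_job(): hands the job in; it is judged then, once.
The state is a dict: "time": time; "q": joint angles; "joint_vel": joint speeds; "joint_torque": joint torques, N m; "tool_pos": TCP position; "tcp_rot": TCP orientation; "wrist_force": force on the tool from outside, world axes, zero at the start; "torque": the same for the moment, N m; "width": opening from 0.0 (shut) to 1.0 (fully open); "grip_force": force on a finger pad.
Only numpy, scipy, OpenCV 4.12 (cv2) and the standard library are available. Lean on these libraries where they do the work, as an engineer would, in place of code of your own. Each camera call takes 0.05 s, during which the arm holds its last target. There are 200 camera calls.

## Working session

There is one attempt and no reset: what is moved stays moved. The work goes in short steps, Python scripts to look and compute and a tool call to move; the robot and the scene stay as the last step left them, time stands still between calls to the robot, and variables do not carry over. Pictures are saved under pics/ and viewed, at most 10 in all, crops included, and the job is handed in when it is done.

Besides the shell and the picture viewer there is one more tool, called after "Request:" as a command line: name --pt "numbers of a row" for each row, then --argument value for the rest. step_arm: Moves the arm, as the interface text tells. Its arguments: {"type":"object","properties":{"motion":{"type":"array","items":{"type":"array","items":{"type":"number"}}},"force":{"type":"number"}},"required":["motion"]}

```bash
mkdir -p pics
cat > h.py <<'E'
import numpy as np, cv2
from workcell import bot
from scipy.spatial.transform import Rotation as R
def cloud(name):
    im,d=bot.read_camera(name); c=bot.calibration(name); K=np.array(c["mtx"])
    o=np.array(c["orientation"]); Rm=R.from_rotvec(o).as_matrix() if o.size==3 else o
    v,u=np.mgrid[:400,:640]
    P=np.stack([(u-K[0,2])/K[0,0]*d,-(v-K[1,2])/K[1,1]*d,-d],-1)@Rm.T+np.array(c["origin"])
    return im,d,P
def save(im,f,s=1): cv2.imwrite(f,cv2.resize(im[...,::-1],None,fx=s,fy=s,interpolation=cv2.INTER_CUBIC))
E
python3 - <<'E'
from h import *
for n in("scene","top"):
    print({k:np.round(v,3).tolist() if not isinstance(v,str) else v for k,v in bot.calibration(n).items()})
    im,d,P=cloud(n); np.savez(f"{n}0",im=im,d=d,P=P); save(im,f"pics/{n}0.png",1.25)
print(bot.read_state())
E
```

```text
{'mtx': [[462.941, 0.0, 317.006], [0.0, 462.941, 200.301], [0.0, 0.0, 1.0]], 'origin': [1.032, 0.526, 0.795], 'orientation': [0.371, 1.055, 2.315]}
{'mtx': [[411.839, 0.0, 321.922], [0.0, 411.839, 194.802], [0.0, 0.0, 1.0]], 'origin': [0.378, -0.088, 1.005], 'orientation': [0.149, -0.129, -1.581]}
{'time': 0.1, 'q': array([ 1.13708938e+00,  2.64675463e-01,  1.60527330e+00,  1.24633291e-05,
        1.27370231e+00, -3.68582064e-02]), 'joint_vel': array([-0.00079577, -0.0011978 , -0.00431137, -0.00059309, -0.00015869,
        0.00069573]), 'joint_torque': array([ 8.97559075e-04, -5.16707110e+01, -3.68587947e+01,  1.01266548e-04,
        6.34315104e-03,  2.69627145e-05]), 'tool_pos': array([0.26058366, 0.6219376 , 0.23006874]), 'tcp_rot': array([-0.61919447, -3.07946508,  0.00313942]), 'wrist_force': array([ 0.58906477, -0.48590088,  0.03645319]), 'torque': array([-0.02920617, -0.00374885,  0.02429668]), 'grip_force': 0.0, 'width': 1.0029998638000734}
```

View pics/scene0.png

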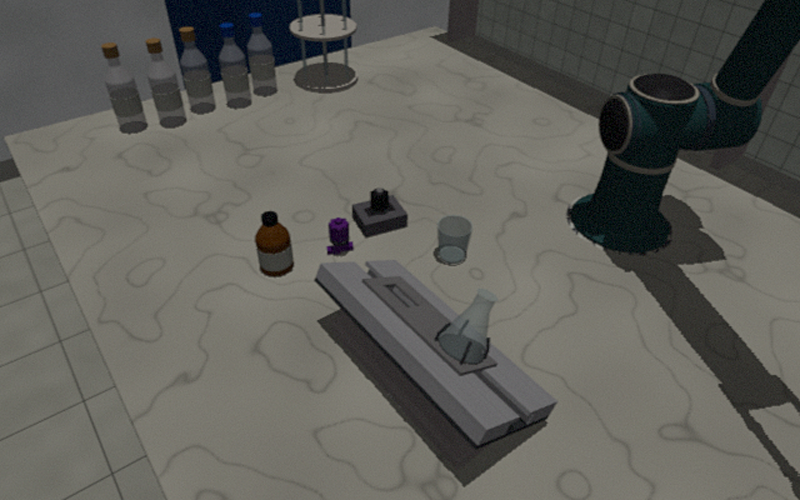

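View pics/top0.png

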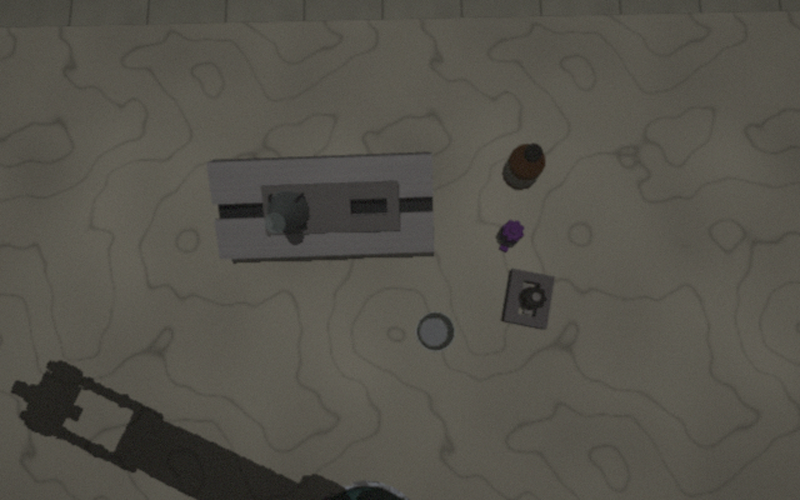

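Run:
```python
from h import *
t=np.load("top0.npz"); P=t["P"]; im=t["im"]; s=np.load("scene0.npz")
def box(P,x,y,z): return (P[...,0]>x[0])&(P[...,0]<x[1])&(P[...,1]>y[0])&(P[...,1]<y[1])&(P[...,2]>z[0])&(P[...,2]<z[1])
for u,v,n in[(427,238,'knob'),(410,255,'holder'),(295,165,'opening'),(320,160,'plate'),(230,172,'flask'),(347,265,'beaker'),(421,128,'amber'),(409,184,'purple'),(180,145,'plat'),(300,135,'plat'),(190,200,'plat')]: print(n,P[v,u].round(3))
k=P[238,427]
# holder top
for nm,Q in(("top",P),("scene",s["P"])):
    m=box(Q,(k[0]-.08,k[0]+.08),(k[1]-.08,k[1]+.08),(.028,.044)); q=Q[m]
    r=cv2.minAreaRect((q[:,:2]*1000).astype(np.float32)); print(nm,"holder",m.sum(),r,np.median(q[:,2]))
    m=box(Q,(k[0]-.05,k[0]+.05),(k[1]-.05,k[1]+.05),(.07,.1)); q=Q[m]; print("knob",m.sum(),q.mean(0),q.min(0),q.max(0))
# platform plane
m=np.zeros((400,640),bool); m[130:143,180:340]=1; m[182:200,190:340]=1; m&=t["d"]>0
q=P[m]; c=q.mean(0); n=np.linalg.svd(q-c,full_matrices=False)[2][2]; n*=np.sign(n[2]); print("plane",c,n,"tilt",np.arccos(n[2]),"yaw",np.arctan2(n[1],n[0]))
a=cv2.resize(im[125:210,160:350],None,fx=4,fy=4); b=cv2.resize(im[205:275,390:460],None,fx=5,fy=5); e=cv2.resize(s["im"][140:220,250:350],None,fx=4,fy=4)
W=np.zeros((600,800,3),np.uint8); x=a[:,:760][:250,:]; 
a=cv2.resize(im[125:210,160:350],None,fx=2.9,fy=2.9); W[:a.shape[0],:a.shape[1]]=a; W[250:600,:350]=b; W[250:570,360:760]=e
save(cv2.convertScaleAbs(W,alpha=2.0),"pics/crop1.png")
```

```text
knob [ 0.441 -0.308  0.089]
holder [ 0.406 -0.28   0.035]
opening [ 0.616 -0.015  0.073]
plate [ 0.627 -0.074  0.074]
flask [0.578 0.112 0.172]
beaker [ 0.386 -0.134 -0.001]
amber [ 0.688 -0.304  0.112]
purple [ 0.565 -0.276  0.083]
plat [0.654 0.238 0.122]
plat [ 0.67  -0.031  0.131]
plat [0.539 0.229 0.067]
top holder 1075 ((445.0152587890625, -311.2542724609375), (80.81321716308594, 100.48929595947266), 78.16886901855469) 0.03568029329156752
knob 249 [ 0.44394081 -0.31068337  0.07981744] [ 0.42437478 -0.33150471  0.07009583] [ 0.4648216  -0.29120024  0.09083353]
scene holder 550 ((442.411376953125, -308.45013427734375), (88.6252212524414, 102.51657104492188), 75.82408142089844) 0.03545337568486151
knob 129 [ 0.44509058 -0.30440551  0.07899908] [ 0.42258069 -0.32794002  0.07012691] [ 0.46287083 -0.28878718  0.08935524]
plane [0.60559536 0.05638543 0.09995995] [-0.42829453 -0.01808399  0.90345823] tilt 0.4430269399304974 yaw -3.099394466947432
```

View pics/crop1.png

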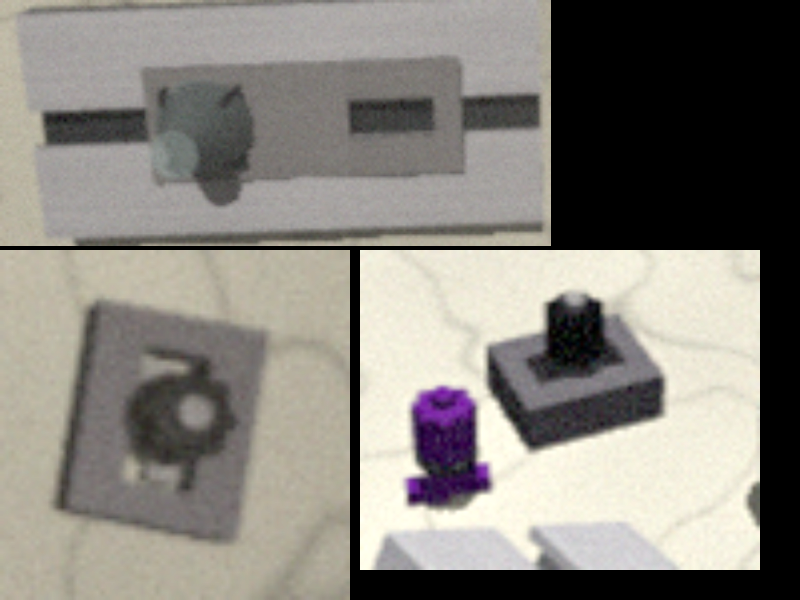

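The bolt meant is the black-knobbed one in the grey holder, at top px (427,238). The purple one at (409,184) is the decoy. The opening is at top px (295,165). The moves have no tilt axis, so I'll test how the tool's tilt behaves at the edge of its reach, in free space.

Request:
step_arm --pt "8.5 0 5 0 0" --pt "8.5 0 10 0 0" --pt "8.5 0 15 0 0" --pt "8.5 0 20 0 0" --pt "8.5 0 25 0 0" --pt "8.5 0 30 0 0" --pt "8.5 0 35 0 0" --pt "8.5 0 40 0 0" --pt "8.5 0 45 0 0" --pt "8.5 0 50 0 0"

```text
time: 1.1
tool_pos: [0.4006, 0.9559, 0.2007]
tcp_rot: [0.618, 3.072, 0.059]
wrist_force: [0.3, -0.0, 1.2]
width: 0.997
grip_force: 0.0
```

Run:
```python
from h import *
s=bot.read_state(); print(s["q"].round(3),s["tool_pos"].round(4)); print(R.from_rotvec(s["tcp_rot"]).as_matrix().round(3))
# opening centre
t=np.load("top0.npz");c=bot.calibration("top");K=c["mtx"];o=np.array(c["orientation"]);Rm=R.from_rotvec(o).as_matrix() if o.size==3 else o
n=np.array([-.43497*np.cos(.038),-.43497*np.sin(.038),.90045]); c0=np.array([.6056,.0564,.09996])
def hit(u,v,off):
    d=Rm@np.array([(u-K[0,2])/K[0,0],-(v-K[1,2])/K[1,1],-1]); C=np.array(c["origin"])
    return C+d*((c0+off*n-C)@n)/(d@n)
for u,v in[(348,98),(432,95),(434,130),(350,134),(391,115)]: print(hit(160+u/2.9,125+v/2.9,.006).round(4))
for u,v in[(45,112),(540,94),(45,145),(540,129)]: print("slot",hit(160+u/2.9,125+v/2.9,0).round(4))
```

```text
[ 1.150e+00  1.122e+00  3.140e-01  1.000e-03  1.666e+00 -2.400e-02] [0.4006 0.9559 0.2007]
[[-0.922  0.386  0.015]
 [ 0.387  0.922  0.036]
 [ 0.     0.039 -0.999]]
[0.621  0.0151 0.1133]
[ 0.6224 -0.0497  0.1128]
[ 0.5976 -0.0506  0.1008]
[0.5954 0.0148 0.1009]
[ 0.6086 -0.0176  0.1067]
slot [0.6151 0.2515 0.1081]
slot [ 0.6239 -0.1334  0.1053]
slot [0.5915 0.2545 0.0968]
slot [ 0.5988 -0.1334  0.0932]
```

Request:
step_arm --pt "8.5 0 5 0 0" --pt "8.5 0 10 0 0" --pt "8.5 0 15 0 0" --pt "8.5 0 20 0 0" --pt "8.5 0 25 0 0" --pt "8.5 0 30 0 0"

```text
time: 1.7
tool_pos: [0.4107, 0.9802, 0.1725]
tcp_rot: [0.615, 3.059, 0.138]
wrist_force: [0.3, 0.4, -0.0]
width: 0.996
grip_force: 0.0
```

Request:
step_arm --pt "8.5 0 -5 0 0" --pt "8.5 0 -10 0 0" --pt "8.5 0 -15 0 0" --pt "8.5 0 -20 0 0"

```text
time: 2.1
tool_pos: [0.3473, 0.8286, 0.1575]
tcp_rot: [0.615, 3.059, 0.139]
wrist_force: [-0.4, 1.9, 0.9]
width: 0.996
grip_force: 0.0
```

Run:
```python
from h import *
s=bot.read_state(); print(s["q"].round(3),s["tool_pos"].round(4)); print(R.from_rotvec(s["tcp_rot"]).as_matrix().round(3))
```

```text
[ 1.145  0.675  1.157  0.003  1.218 -0.03 ] [0.3473 0.8286 0.1575]
[[-0.922  0.385  0.035]
 [ 0.386  0.918  0.084]
 [-0.     0.091 -0.996]]
```

Tilt gained at the reach limit persists, so the reach limits give me a usable tilt axis. I'll cancel it now at the inner limit so the grasp is vertical.

Request:
step_arm --pt "8.5 0 -5 -2 0" --pt "8.5 0 -10 -4 0" --pt "8.5 0 -15 -5 0" --pt "8.5 0 -20 -5 0" --pt "8.5 0 -25 -5 0" --pt "8.5 0 -30 -5 0" --pt "8.5 0 -35 -5 0" --pt "8.5 0 -40 -5 0" --pt "8.5 0 -45 -5 0" --pt "8.5 0 -50 -5 0" --pt "8.5 0 -55 -5 0" --pt "8.5 0 -60 -5 0" --pt "8.5 0 -62 -5 0"

```text
time: 3.4
tool_pos: [0.1062, 0.2537, 0.1514]
tcp_rot: [0.615, 3.06, 0.136]
wrist_force: [0.3, 0.6, 1.0]
width: 1.001
grip_force: 0.0
```

Run:
```python
from h import *
s=bot.read_state(); print(s["q"].round(3),s["tool_pos"].round(4)); print(R.from_rotvec(s["tcp_rot"]).as_matrix().round(3))
```

```text
[ 1.072 -0.619  2.494  0.01   1.178 -0.105] [0.1062 0.2537 0.1514]
[[-0.922  0.385  0.034]
 [ 0.386  0.919  0.082]
 [-0.     0.089 -0.996]]
```

Request:
step_arm --pt "8.5 0 -5 0 0" --pt "8.5 0 -8 0 0" --pt "8.5 0 -11 0 0" --pt "8.5 0 -14 0 0" --pt "8.5 0 -14 0 0" --pt "8.5 0 -14 0 0"

```text
time: 4.0
tool_pos: [0.0669, 0.1594, 0.1729]
tcp_rot: [0.617, 3.067, 0.09]
wrist_force: [0.2, 0.0, -0.1]
width: 0.998
grip_force: 0.0
```

Run:
```python
from h import *
s=bot.read_state(); print(s["q"].round(3),s["tool_pos"].round(4)); print(R.from_rotvec(s["tcp_rot"]).as_matrix().round(3))
```

```text
[ 1.01  -0.945  2.569  0.009  1.459 -0.165] [0.0669 0.1594 0.1729]
[[-0.922  0.386  0.023]
 [ 0.387  0.921  0.054]
 [-0.     0.059 -0.998]]
```

```bash
cat >> h.py <<'E'
def st():
    s=bot.read_state(); M=R.from_rotvec(s["tcp_rot"]).as_matrix()
    print("t",s["time"],"q",s["q"].round(3),"p",s["tool_pos"].round(4),"z",M[:,2].round(3),"yyaw",np.degrees(np.arctan2(M[1,1],M[0,1])).round(1),"F",s["wrist_force"].round(1),"T",s["torque"].round(2),"w",round(s["width"]*8.5,2)); return s["tool_pos"],M
def shift(*pts):
    p,M=st()
    for x in pts: print(x,"->",(M.T@(np.array(x)-p)*100).round(2))
E
python3 -c "
from h import *
shift((.3,.3,.2),(.42,.1,.2),(.444,-.31,.16))"
```

```text
t 4.0 q [ 1.01  -0.945  2.569  0.009  1.459 -0.165] p [0.0669 0.1594 0.1729] z [ 0.023  0.054 -0.998] yyaw 67.3 F [ 0.2  0.  -0.1] T [-0.05 -0.02 -0.04] w 8.49
(0.3, 0.3, 0.2) -> [-16.06  22.1   -1.41]
(0.42, 0.1, 0.2) -> [-34.86   8.32  -2.21]
(0.444, -0.31, 0.16) -> [-52.92 -28.74  -0.37]
```

Request:
step_arm --pt "8.5 -3 4 -0.5 0" --pt "8.5 -6 8 -1 0" --pt "8.5 -9 12 -1.4 0" --pt "8.5 -12 16 -1.4 0" --pt "8.5 -16 21 -1.4 0" --pt "8.5 -20 19 -1.6 0" --pt "8.5 -24 16 -1.8 5" --pt "8.5 -28 13 -2 10" --pt "8.5 -32 11 -2.2 15" --pt "8.5 -35 8 -2.2 20" --pt "8.5 -37 4 -2.2 25" --pt "8.5 -39 0 -2 30" --pt "8.5 -41 -4 -2 35" --pt "8.5 -43 -8 -1.6 40" --pt "8.5 -45 -12.5 -1.4 46.7" --pt "8.5 -47 -17 -1.2 46.7" --pt "8.5 -49 -21 -1 46.7" --pt "8.5 -51 -25 -0.7 46.7" --pt "8.5 -52.9 -28.7 -0.4 46.7" --pt "8.5 -52.9 -28.7 -0.4 46.7"

```text
time: 6.0
tool_pos: [0.4443, -0.315, 0.1599]
tcp_rot: [-1.788, -2.571, -0.083]
wrist_force: [0.4, 0.3, -0.4]
width: 0.994
grip_force: 0.0
```

Run:
```python
from h import *
shift((.444,-.310,.10),(.444,-.310,.046))
im,d,P=cloud("scene"); np.savez("s1",im=im,d=d,P=P); save(cv2.convertScaleAbs(im[110:230,220:380],alpha=1.8),"pics/s1.png",4)
```

```text
t 6.0 q [-0.696  0.082  1.953  0.058  1.12  -1.077] p [ 0.4443 -0.315   0.1599] z [ 0.023  0.049 -0.999] yyaw 20.3 F [ 0.4  0.3 -0.4] T [0.01 0.02 0.02] w 8.45
(0.444, -0.31, 0.1) -> [ 0.25 -0.08  6.  ]
(0.444, -0.31, 0.046) -> [ 0.05 -0.29 11.39]
```

View pics/s1.png

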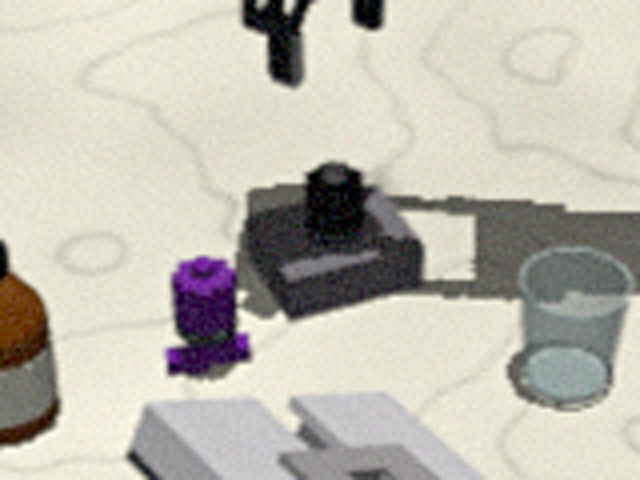

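The gripper (crop px (290,70)) is open and clear above the holder, and the knob sits at crop px (335,200). I'll go down and grip it.

Request:
step_arm --pt "8.5 0.2 -0.1 4 0" --pt "8.5 0.2 -0.2 7 0" --pt "8.5 0.1 -0.25 10 0" --pt "8.5 0.1 -0.3 11.4 0" --pt "8.5 0.1 -0.3 11.4 0" --pt "3 0.1 -0.3 11.4 0" --pt "3 0.1 -0.3 11.4 0" --pt "3 0.1 -0.3 11.4 0" --pt "3 0.1 -0.3 11.4 0" --pt "3 0.1 -0.3 11.4 0" --pt "3 0.1 -0.3 11.4 0" --pt "3 0.1 -0.3 11.4 0" --force 60

```text
time: 7.25
tool_pos: [0.4437, -0.3056, 0.0487]
tcp_rot: [-1.783, -2.574, -0.084]
wrist_force: [-2.7, 0.9, 6.5]
width: 0.479
grip_force: 59.5
```

```bash
python3 -c "
from h import *
shift((.46,-.25,.20),(.6,-.07,.22))"
```

```text
t 7.25 q [-0.684  0.202  2.05   0.068  0.904 -1.085] p [ 0.4437 -0.3056  0.0487] z [ 0.023  0.049 -0.999] yyaw 20.5 F [-2.7  0.9  6.5] T [0.02 0.56 0.06] w 4.07
(0.46, -0.25, 0.2) -> [  5.2    4.07 -14.8 ]
(0.6, -0.07, 0.22) -> [ 17.18  23.56 -15.58]
```

Request:
step_arm --pt "3 0 0 -3 0" --pt "3 0 0 -7 0" --pt "3 0 0 -11 0" --pt "3 0 0 -15 0" --pt "3 0 0 -18 0"

```text
time: 7.75
tool_pos: [0.4395, -0.3144, 0.2296]
tcp_rot: [-1.784, -2.575, -0.085]
wrist_force: [0.3, -0.4, -2.8]
width: 0.475
grip_force: 61.3
```

```bash
python3 -c "
from h import *
shift((.444,-.31,.3),(.9,-.07,.36),(1.1,-.09,.38))"
```

```text
t 7.75 q [-0.701  0.017  1.888  0.056  1.25  -1.078] p [ 0.4395 -0.3144  0.2296] z [ 0.025  0.049 -0.998] yyaw 20.5 F [ 0.3 -0.4 -2.8] T [-0.08  0.01  0.06] w 4.04
(0.444, -0.31, 0.3) -> [ 0.52  0.85 -7.  ]
(0.9, -0.07, 0.36) -> [  7.16  52.17 -10.69]
(1.1, -0.09, 0.38) -> [ -1.67  70.27 -12.3 ]
```

Request:
step_arm --pt "3 0.6 4 -3 -8" --pt "3 1.2 8 -5 -16" --pt "3 1.8 12.5 -6 -24" --pt "3 2.4 17 -7 -32" --pt "3 3 21.5 -8 -40" --pt "3 3.6 26 -8.5 -48" --pt "3 4.2 30.5 -9 -56" --pt "3 4.8 35 -9.5 -64" --pt "3 5.4 39.5 -10 -72" --pt "3 6.2 44 -10.3 -80" --pt "3 6.8 48 -10.5 -88" --pt "3 7.2 52.2 -10.7 -96" --pt "3 7.2 52.2 -10.7 -104" --pt "3 7.2 52.2 -10.7 -104"

```text
time: 9.15
tool_pos: [0.9007, -0.0679, 0.3516]
tcp_rot: [-0.926, 2.968, 0.069]
wrist_force: [-0.1, -0.6, -2.8]
width: 0.477
grip_force: 61.8
```

```bash
python3 -c "
from h import *
shift((1.1,-.09,.37),(1.2,-.098,.38))"
```

```text
t 9.15 q [-0.123  0.715  0.747  0.054  1.67  -2.294] p [ 0.9007 -0.0679  0.3516] z [ 0.017  0.052 -0.999] yyaw 124.7 F [-0.1 -0.6 -2.8] T [-0.06  0.05 -0.05] w 4.05
(1.1, -0.09, 0.37) -> [-15.21 -13.1   -1.62]
(1.2, -0.098, 0.38) -> [-23.02 -19.41  -2.49]
```

Request:
step_arm --pt "3 -4 -3.3 -0.6 0" --pt "3 -8 -6.6 -1.2 0" --pt "3 -12 -10 -1.8 0" --pt "3 -16 -13.3 -2.4 0" --pt "3 -20 -16.6 -3 0" --pt "3 -24 -20 -3.6 0" --pt "3 -28 -23.3 -4.2 0" --pt "3 -32 -26.6 -4.8 0" --pt "3 -36 -30 -5.4 0" --pt "3 -40 -33.3 -6 0" --pt "3 -44 -36.6 -6.6 0" --pt "3 -48 -40 -7.2 0"

```text
time: 10.35
tool_pos: [1.0099, -0.0797, 0.2944]
tcp_rot: [-0.909, 2.926, 0.04]
wrist_force: [-0.5, 0.2, -2.6]
width: 0.474
grip_force: 63.3
```

```bash
python3 -c "
from h import *
shift((1.6,-.14,.37),(1.6,-.14,.6))"
```

```text
t 10.35 q [-0.122  1.032  0.311  0.056  1.739 -2.284] p [ 1.0099 -0.0797  0.2944] z [ 0.066  0.048 -0.997] yyaw 124.5 F [-0.5  0.2 -2.6] T [-0.06  0.09 -0.05] w 4.03
(1.6, -0.14, 0.37) -> [-45.69 -38.38  -3.94]
(1.6, -0.14, 0.6) -> [-47.56 -38.33 -26.86]
```

Request:
step_arm --pt "3 -45 -38 -10 0" --pt "3 -45 -38 -10 0" --pt "3 -45 -38 -10 0" --pt "3 -45 -38 -10 0" --pt "3 -45 -38 -10 0" --pt "3 -45 -38 -10 0" --pt "3 -45 -38 -10 0" --pt "3 -45 -38 -10 0" --pt "3 -45 -38 -10 0" --pt "3 -45 -38 -10 0" --pt "3 -45 -38 -10 0" --pt "3 -45 -38 -10 0"

```text
time: 11.55
tool_pos: [1.0397, -0.0864, 0.2552]
tcp_rot: [-0.895, 2.888, 0.014]
wrist_force: [-0.2, 0.3, -1.8]
width: 0.472
grip_force: 63.2
```

```bash
python3 -c "
from h import *
shift((1.6,-.14,.37),(1.6,-.14,.6))"
```

```text
t 11.55 q [-0.126  1.072  0.312  0.058  1.653 -2.29 ] p [ 1.0397 -0.0864  0.2552] z [ 0.11   0.044 -0.993] yyaw 124.3 F [-0.2  0.3 -1.8] T [-0.04  0.14  0.05] w 4.01
(1.6, -0.14, 0.37) -> [-44.17 -36.32  -5.46]
(1.6, -0.14, 0.6) -> [-46.83 -36.92 -28.3 ]
```

Request:
step_arm --pt "3 -45 -37 -25 0" --pt "3 -45 -37 -25 0" --pt "3 -45 -37 -25 0"

```text
time: 11.85
tool_pos: [1.0464, -0.0886, 0.2837]
tcp_rot: [-0.88, 2.846, -0.012]
wrist_force: [-0.5, 0.6, -1.9]
width: 0.474
grip_force: 63.2
```

Request:
step_arm --pt "3 -45 -37 -25 0" --pt "3 -45 -37 -25 0" --pt "3 -45 -37 -25 0"

```text
time: 12.15
tool_pos: [1.0513, -0.0907, 0.3119]
tcp_rot: [-0.866, 2.808, -0.037]
wrist_force: [0.5, 0.3, -2.6]
width: 0.476
grip_force: 63.2
```

```bash
python3 -c "
from h import *
shift((1.6,-.14,.37),(1.6,-.14,.6))"
```

```text
t 12.15 q [-0.13   1.02   0.311  0.062  1.615 -2.291] p [ 1.0513 -0.0907  0.3119] z [ 0.2    0.036 -0.979] yyaw 123.8 F [ 0.5  0.3 -2.6] T [-0.01  0.21 -0.03] w 4.05
(1.6, -0.14, 0.37) -> [-42.62 -35.01   5.12]
(1.6, -0.14, 0.6) -> [-46.89 -36.93 -17.4 ]
```

Request:
step_arm --pt "3 -45 -37 -10 0" --pt "3 -45 -37 -10 0" --pt "3 -45 -37 -10 0"

```text
time: 12.45
tool_pos: [1.0665, -0.0923, 0.3128]
tcp_rot: [-0.853, 2.77, -0.06]
wrist_force: [-0.4, 0.3, -3.3]
width: 0.473
grip_force: 63.2
```

Request:
step_arm --pt "3 -45 -37 -10 0" --pt "3 -45 -37 -10 0" --pt "3 -45 -37 -10 0"

```text
time: 12.75
tool_pos: [1.0798, -0.094, 0.3207]
tcp_rot: [-0.839, 2.731, -0.083]
wrist_force: [-1.1, 0.5, -2.7]
width: 0.475
grip_force: 63.2
```

Request:
step_arm --pt "3 -45 -37 -10 0" --pt "3 -45 -37 -10 0" --pt "3 -45 -37 -10 0"

```text
time: 13.05
tool_pos: [1.091, -0.0958, 0.3353]
tcp_rot: [-0.824, 2.689, -0.107]
wrist_force: [0.4, -0.1, -1.7]
width: 0.474
grip_force: 63.2
```

```bash
python3 -c "
from h import *
shift((1.6,-.14,.37),(1.6,-.14,.6))"
```

```text
t 13.05 q [-0.131  1.009  0.312  0.066  1.493 -2.291] p [ 1.091  -0.0958  0.3353] z [ 0.328  0.023 -0.944] yyaw 122.7 F [ 0.4 -0.1 -1.7] T [-0.03  0.35  0.02] w 4.03
(1.6, -0.14, 0.37) -> [-38.24 -31.35  13.32]
(1.6, -0.14, 0.6) -> [-44.79 -35.13  -8.4 ]
```

Request:
step_arm --pt "3 -45 -37 -5 0" --pt "3 -45 -37 -5 0" --pt "3 -45 -37 -5 0"

```text
time: 13.35
tool_pos: [1.1046, -0.0975, 0.3434]
tcp_rot: [-0.81, 2.649, -0.13]
wrist_force: [0.2, 0.8, -2.6]
width: 0.473
grip_force: 63.2
```

Request:
step_arm --pt "3 -45 -37 -5 0" --pt "3 -45 -37 -5 0" --pt "3 -45 -37 -5 0"

```text
time: 13.65
tool_pos: [1.116, -0.0992, 0.3569]
tcp_rot: [-0.796, 2.608, -0.152]
wrist_force: [-0.3, 0.2, -3.0]
width: 0.472
grip_force: 63.2
```

Request:
step_arm --pt "3 -45 -37 -5 0"

```text
time: 13.75
tool_pos: [1.1249, -0.1005, 0.365]
tcp_rot: [-0.785, 2.578, -0.168]
wrist_force: [0.9, -0.1, -3.0]
width: 0.472
grip_force: 63.2
```

```bash
python3 -c "
from h import *
p,M=st()
d=np.array([.6,-.02,.25])-p; print(M.T@d*100)
im,dd,P=cloud('scene'); save(cv2.convertScaleAbs(im,alpha=1.8),'pics/s2.png',1.25)"
```

```text
t 13.75 q [-0.133  0.995  0.313  0.071  1.381 -2.292] p [ 1.1249 -0.1005  0.365 ] z [ 0.442  0.011 -0.897] yyaw 121.1 F [ 0.9 -0.1 -3. ] T [-0.02  0.47 -0.05] w 4.01
[ 38.8338662  35.7808623 -12.8206108]
```

View pics/s2.png

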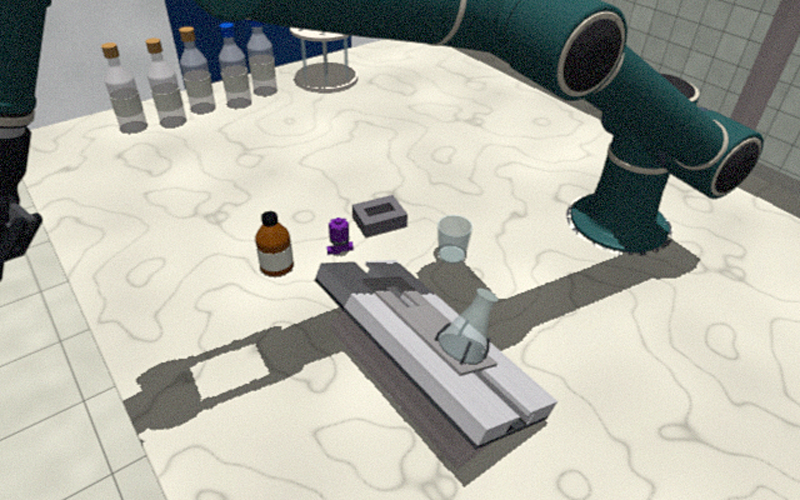

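```bash
cat > m.py <<'E'
from h import *
yaw=.038
X=np.array([np.cos(.45)*np.cos(yaw),np.cos(.45)*np.sin(yaw),np.sin(.45)]);Y=np.array([-np.sin(yaw),np.cos(yaw),0]);N=np.cross(X,Y)
O=np.array([.6084,-.0176,.100])
for nm in("top","scene"):
    a=np.load(nm+"0.npz");P=a["P"];L=(P-O)@np.stack([X,Y,N],1);u,v,w=L[...,0],L[...,1],L[...,2]
    ok=(a["d"]>0)&(abs(u)<.12)&(v>-.16)&(v<.32)
    f=ok&(abs(u)>.05)&(abs(u)<.085); q=P[f&(abs(w)<.012)]; c=q.mean(0); n=np.linalg.svd(q-c,full_matrices=False)[2][2]; n*=np.sign(n[2])
    w0=np.median(w[f&(abs(w)<.012)]); print(nm,"n",n.round(4),"tilt",np.arccos(n[2]).round(4),"yaw",np.arctan2(-n[1],-n[0]).round(4),"w0",w0)
    F=ok&(abs(w-w0)<.006)
    e=[]
    for vv in np.arange(-.12,.28,.01):
        m=F&(abs(v-vv)<.005)
        if m.sum()>10: e.append((vv,u[m].min(),u[m].max()))
    e=np.array(e); print(" platform edges med",np.median(e[:,1]),np.median(e[:,2]),"slope",np.polyfit(e[:,0],e[:,1],1)[0],np.polyfit(e[:,0],e[:,2],1)[0], "v ext",np.percentile(v[F],[.3,99.7]))
    # plate by depth 3mm above
    g=ok&(abs(u)<.06)&(v<.06)
    # rectified intensity map on plate plane
    cal=bot.calibration(nm);o=np.array(cal["orientation"]);Rm=R.from_rotvec(o).as_matrix() if o.size==3 else o;K=cal["mtx"]
    uu,vv=np.meshgrid(np.arange(-.1,.1,.0005),np.arange(-.15,.25,.0005),indexing="ij")
    Q=O+uu[...,None]*X+vv[...,None]*Y+(w0+.006)*N
    p=(Q-np.array(cal["origin"]))@Rm; px=(K[0,0]*p[...,0]/-p[...,2]+K[0,2]).astype(np.float32); py=(K[1,1]*-p[...,1]/-p[...,2]+K[1,2]).astype(np.float32)
    G=cv2.remap(a["im"],px,py,cv2.INTER_LINEAR); np.save(nm+"_rect",G)
    cv2.imwrite(f"pics/rect_{nm}.png",cv2.convertScaleAbs(G[...,::-1],alpha=2))
    g=G.mean(2); 
    r=g[:,280-30:280+14][:, :]  # v about -.025..-.003
    prof=cv2.GaussianBlur(g,(0,0),2)[:,250:290].mean(1); dp=np.gradient(prof); i=np.argsort(dp)
    print(" u edges:",[(round(-.1+.0005*k,4),round(dp[k],1)) for k in range(2,398) if abs(dp[k])>1.0 and abs(dp[k])>=max(abs(dp[k-2:k+3]))])
    prof=cv2.GaussianBlur(g,(0,0),2)[190:214].mean(0); dp=np.gradient(prof)
    print(" v edges:",[(round(-.15+.0005*k,4),round(dp[k],1)) for k in range(2,798) if abs(dp[k])>1.0 and abs(dp[k])>=max(abs(dp[k-2:k+3]))])
t=cv2.imread("pics/rect_top.png");s=cv2.imread("pics/rect_scene.png");W=np.zeros((600,800,3),np.uint8);W[:]=60
W=np.vstack([t[100:300],s[100:300]]); cv2.imwrite("pics/rect.png",W)
E
python3 m.py
```

```text
top n [-0.4365 -0.0086  0.8996] tilt 0.4518 yaw 0.0197 w0 -0.0017733915891791968
 platform edges med -0.08607980428810105 0.0929452354487704 slope -0.033878132087017544 0.017467566444708378 v ext [-0.11418397  0.28386465]
 u edges: [(-0.0945, np.float64(-4.5)), (-0.0875, np.float64(3.3)), (-0.0465, np.float64(-2.9)), (-0.01, np.float64(-2.6)), (0.0155, np.float64(3.0)), (0.0475, np.float64(2.6)), (0.0915, np.float64(-3.0)), (0.096, np.float64(3.0))]
 v edges: [(-0.114, np.float64(-5.3)), (-0.054, np.float64(2.8)), (-0.0315, np.float64(-2.6)), (0.0335, np.float64(3.6)), (0.1085, np.float64(-2.2)), (0.1905, np.float64(-2.5))]
scene n [-0.4353 -0.0074  0.9003] tilt 0.4504 yaw 0.0169 w0 -0.0005434234033583889
 platform edges med -0.08822025960352699 0.09262827419794743 slope 0.05031479944651978 0.016521226048846874 v ext [-0.11254235  0.28704103]
 u edges: [(-0.0465, np.float64(-1.8)), (-0.0175, np.float64(-1.4)), (-0.009, np.float64(1.5)), (0.005, np.float64(-1.5)), (0.0125, np.float64(2.1)), (0.0435, np.float64(-1.9)), (0.051, np.float64(3.5)), (0.097, np.float64(-2.3))]
 v edges: [(-0.1435, np.float64(7.0)), (-0.1015, np.float64(-1.7)), (-0.081, np.float64(-1.3)), (-0.0315, np.float64(-3.8)), (-0.0225, np.float64(2.3)), (-0.0185, np.float64(1.9)), (0.0995, np.float64(-4.7)), (0.1055, np.float64(5.2)), (0.1105, np.float64(-1.8)), (0.1555, np.float64(-2.7)), (0.1625, np.float64(2.3)), (0.18, np.float64(-1.8)), (0.1845, np.float64(4.8)), (0.193, np.float64(-5.0)), (0.1975, np.float64(6.2))]
```

View pics/rect.png

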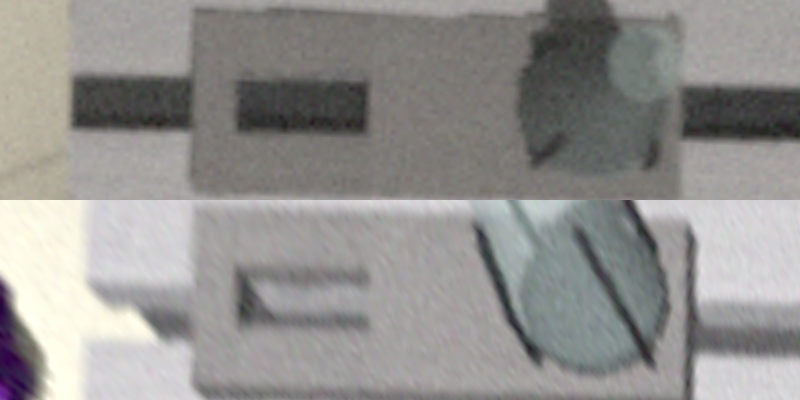

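```bash
cat >> h.py <<'E'
C=np.array([.6067,-.0167,.1047]); yw=.019
X=np.array([np.cos(.45)*np.cos(yw),np.cos(.45)*np.sin(yw),np.sin(.45)]);Y=np.array([-np.sin(yw),np.cos(yw),0]);N=np.cross(X,Y)
ht=R.from_rotvec([-1.783,-2.574,-.084]).as_matrix().T@np.array([np.cos(-.22),np.sin(-.22),0])
def loc():
    p,M=st(); L=(p-C)@np.stack([X,Y,N],1)*1000; h=M@ht
    print("plate-frame TCP mm",L.round(1),"grasp",((p-.019*M[:,2]-C)@np.stack([X,Y,N],1)*1000).round(1),"tool z in plate",(np.stack([X,Y,N])@M[:,2]).round(3),"head angle from Y (ccw+)",np.degrees(np.arctan2(-(h@X),h@Y)).round(1))
def pl(*pts):
    "plate-frame mm -> tool shifts cm"
    p,M=st()
    for a in pts: print(a,"->",(M.T@(C+np.stack([X,Y,N],1)@np.array(a)/1000-p)*100).round(2))
E
python3 -c "
from h import *
loc(); pl((0,0,130),(0,0,55)); shift((.75,-.05,.33))"
```

```text
t 13.8 q [-0.133  0.994  0.311  0.071  1.378 -2.292] p [ 1.126  -0.1007  0.3677] z [ 0.448  0.011 -0.894] yyaw 121.0 F [ 0.7  0.1 -1.6] T [0.01 0.39 0.07] w 4.02
plate-frame TCP mm [580.5 -93.9  11.7] grasp [580.3 -93.9  30.7] tool z in plate [ 0.014  0.002 -1.   ] head angle from Y (ccw+) -0.5
t 13.8 q [-0.133  0.994  0.311  0.071  1.378 -2.292] p [ 1.126  -0.1007  0.3677] z [ 0.448  0.011 -0.894] yyaw 121.0 F [ 0.7  0.1 -1.6] T [0.01 0.39 0.07] w 4.02
(0, 0, 130) -> [ 43.58  39.23 -12.63]
(0, 0, 55) -> [43.68 39.28 -5.13]
t 13.8 q [-0.133  0.994  0.311  0.071  1.378 -2.292] p [ 1.126  -0.1007  0.3677] z [ 0.448  0.011 -0.894] yyaw 121.0 F [ 0.7  0.1 -1.6] T [0.01 0.39 0.07] w 4.02
(0.75, -0.05, 0.33) -> [ 26.48  23.95 -13.4 ]
```

Request:
step_arm --pt "3 3 2.7 -3.5 0" --pt "3 6 5.4 -7 0" --pt "3 9.5 8.5 -10 0" --pt "3 13 11.7 -13 0" --pt "3 16.5 14.8 -14 0" --pt "3 20 18 -14.5 0" --pt "3 23.5 21.1 -14.5 0" --pt "3 27 24.3 -14 0" --pt "3 30.5 27.5 -13.5 0" --pt "3 34 30.6 -13 0" --pt "3 37.5 33.7 -12.6 0" --pt "3 41 36.9 -12.6 0" --pt "3 43.6 39.2 -12.6 0" --pt "3 43.6 39.2 -9 0" --pt "3 43.6 39.2 -7 0" --pt "3 43.6 39.2 -6 0"

```text
time: 15.4
tool_pos: [0.5773, -0.017, 0.1615]
tcp_rot: [-0.785, 2.577, -0.168]
wrist_force: [-0.4, 0.7, -2.0]
width: 0.473
grip_force: 63.5
```

Run:
```python
from h import *
loc()
s,d,P=cloud("scene"); t,d2,P2=cloud("top"); np.savez("h1",s=s,t=t,P=P,P2=P2,d=d,d2=d2)
a=cv2.resize(s[165:285,260:420],(800,600),interpolation=cv2.INTER_CUBIC)
a=cv2.resize(s[165:295,260:420],(400,325),interpolation=cv2.INTER_CUBIC);b=cv2.resize(t[100:230,220:380],(400,325),interpolation=cv2.INTER_CUBIC)
a=cv2.resize(s[190:270,270:370],(800,600)[:2],interpolation=cv2.INTER_CUBIC)
save(cv2.convertScaleAbs(a,alpha=2.2),"pics/h1.png")
```

```text
t 15.4 q [-0.108 -0.128  2.227  0.106  0.59  -2.345] p [ 0.5773 -0.017   0.1615] z [ 0.443  0.011 -0.896] yyaw 121.1 F [-0.4  0.7 -2. ] T [-0.05  0.44  0.01] w 4.02
plate-frame TCP mm [-1.8  0.2 63.9] grasp [-2.   0.2 82.9] tool z in plate [ 0.009  0.003 -1.   ] head angle from Y (ccw+) -0.4
```

View pics/h1.png

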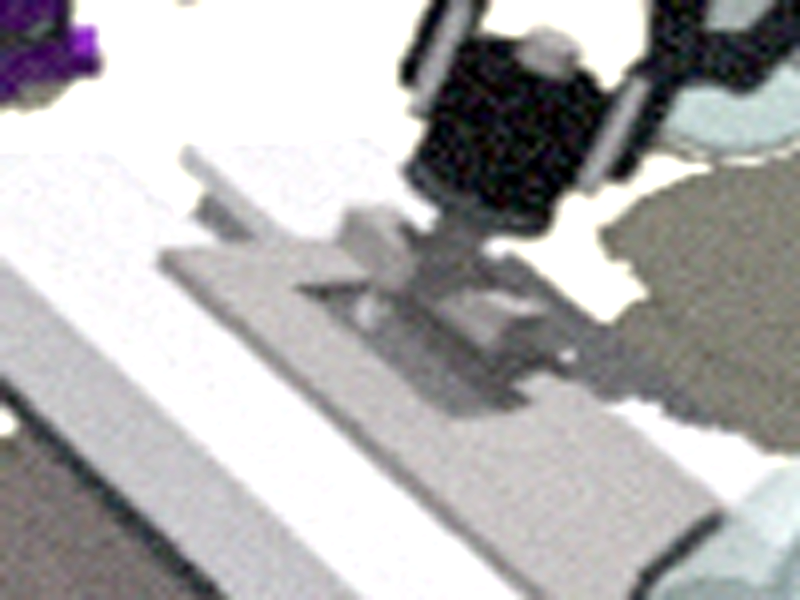

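Run:
```python
from h import *
a=np.load("h1.npz"); B=np.stack([X,Y,N],1)
for nm,P,d in(("scene",a["P"],a["d"]),("top",a["P2"],a["d2"])):
    L=(P-C)@B*1000; ok=(d>0)&(abs(L[...,0])<60)&(abs(L[...,1])<60)
    for lo,hi in((-4,4),(12,17),(17,21),(21,25),(25,29),(29,33),(33,37),(37,45),(50,57),(57,65),(65,80),(80,95)):
        q=L[ok&(L[...,2]>lo)&(L[...,2]<hi)]
        if len(q)>4: print(nm,lo,hi,len(q),"u",np.percentile(q[:,0],[3,50,97]).round(1),"v",np.percentile(q[:,1],[3,50,97]).round(1))
s=a["s"]
```

```text
scene -4 4 915 u [-41.6  18.7  49.3] v [-49.1  15.   57.9]
scene 21 25 39 u [-4.9 10.  17.9] v [-20.6   6.9  33.9]
scene 25 29 52 u [-4.7  9.3 18.1] v [-19.8  11.3  33.9]
scene 29 33 74 u [-7.6  8.8 17.5] v [-20.5  10.9  33.4]
scene 33 37 58 u [-2.7  9.  18.2] v [-15.5  10.8  30.6]
scene 37 45 26 u [ 2.3  8.4 12.8] v [ 2.4  9.2 13.1]
scene 50 57 43 u [-6.9 16.2 23.7] v [-5.8 17.9 26.3]
scene 57 65 81 u [-5.6 15.7 24. ] v [-8.7 14.4 25.6]
scene 65 80 197 u [-13.6  16.6  23.4] v [-19.7  14.9  30.4]
scene 80 95 271 u [-15.5  14.3  21.8] v [-20.8  14.2  31.5]
top -4 4 1006 u [-38.5  25.5  46.7] v [-52.4   4.4  57.8]
top 25 29 13 u [ 0.4 15.8 20.1] v [-21.8 -10.3  30.9]
top 29 33 22 u [ 1.6 16.1 18.8] v [-23.4 -11.5  31.4]
top 50 57 27 u [10.7 23.1 26. ] v [-11.7   0.5  22.6]
top 57 65 16 u [20.2 21.4 26. ] v [-13.9   4.3  16.5]
top 65 80 30 u [18.1 20.7 24.8] v [-18.3   0.4  18. ]
top 80 95 63 u [14.8 19.2 23.7] v [-23.8   2.4  16.7]
```

The crop shows the head parallel to the opening and about 20 mm above it. Depth in both cameras puts the head about 7 mm upslope and 5 mm along +y off centre, so I'll correct that and look again just above the plate.

```bash
python3 -c "
from h import *
pl((-8.8,-4.8,64),(-8.8,-4.8,49))"
```

```text
t 15.5 q [-0.108 -0.126  2.225  0.106  0.591 -2.345] p [ 0.5781 -0.0172  0.1616] z [ 0.442  0.011 -0.897] yyaw 121.1 F [-0.6 -0.3 -2.7] T [-0.08  0.44  0.  ] w 4.02
(-8.8, -4.8, 64) -> [ 0.92  0.01 -0.04]
(-8.8, -4.8, 49) -> [0.93 0.02 1.46]
```

Request:
step_arm --pt "3 0.5 0 0 0" --pt "3 0.9 0 0 0" --pt "3 0.9 0 0.7 0" --pt "3 0.9 0 1.3 0" --pt "3 0.9 0 1.3 0" --pt "3 0.9 0 1.3 0"

```text
time: 16.1
tool_pos: [0.5777, -0.0222, 0.1472]
tcp_rot: [-0.785, 2.576, -0.169]
wrist_force: [-0.3, -0.0, -2.4]
width: 0.472
grip_force: 63.5
```

Run:
```python
from h import *
loc()
s,d,P=cloud("scene"); t,d2,P2=cloud("top"); np.savez("h2",s=s,t=t,P=P,P2=P2,d=d,d2=d2); B=np.stack([X,Y,N],1)
for nm,P,d in(("scene",P,d),("top",P2,d2)):
    L=(P-C)@B*1000; ok=(d>0)&(abs(L[...,0])<60)&(abs(L[...,1])<60)
    for lo,hi in((9,13),(13,17),(17,21),(35,42),(42,50),(50,65),(65,80)):
        q=L[ok&(L[...,2]>lo)&(L[...,2]<hi)]
        if len(q)>4: print(nm,lo,hi,len(q),"u",np.percentile(q[:,0],[3,50,97]).round(1),"v",np.percentile(q[:,1],[3,50,97]).round(1))
save(cv2.convertScaleAbs(cv2.resize(s[190:270,270:370],(800,600),interpolation=cv2.INTER_CUBIC),alpha=2),"pics/h2.png")
```

```text
t 16.1 q [-0.12  -0.109  2.24   0.121  0.558 -2.37 ] p [ 0.5777 -0.0222  0.1472] z [ 0.444  0.011 -0.896] yyaw 121.1 F [-0.3 -0.  -2.4] T [-0.08  0.45 -0.05] w 4.01
plate-frame TCP mm [-7.8 -4.9 50.9] grasp [-8.  -5.  69.9] tool z in plate [ 0.01   0.003 -1.   ] head angle from Y (ccw+) -0.5
scene 9 13 47 u [-11.8   3.2  12.3] v [-24.    7.3  28.3]
scene 13 17 52 u [-7.5  2.7 13.5] v [-23.5   4.4  27.9]
scene 17 21 91 u [-13.2   1.2  12.4] v [-27.7   2.7  27.5]
scene 35 42 19 u [-12.2  11.4  17.3] v [-4.6 15.2 20.9]
scene 42 50 82 u [-12.3  10.2  17.6] v [-15.1   9.7  20.8]
scene 50 65 187 u [-19.2  10.6  16.9] v [-23.4  11.5  24.8]
scene 65 80 228 u [-21.    9.7  17. ] v [-26.8  10.5  26.7]
top 9 13 7 u [ 4.6 14.3 14.5] v [-22.1 -15.8  23.9]
top 13 17 7 u [ 3.8 11.2 15.1] v [-28.7 -18.2  22.2]
top 17 21 25 u [-7.4  4.1 13.9] v [-27.1  22.   26.4]
top 35 42 12 u [ 9.  18.2 20.6] v [-14.4   1.9  16. ]
top 42 50 24 u [ 3.8 16.8 20.4] v [-16.1  -4.8  17.6]
top 50 65 35 u [12.3 15.  19.4] v [-24.3  -5.6  13.5]
top 65 80 38 u [ 9.8 14.3 19.2] v [-30.9  -2.7  11.8]
```

View pics/h2.png

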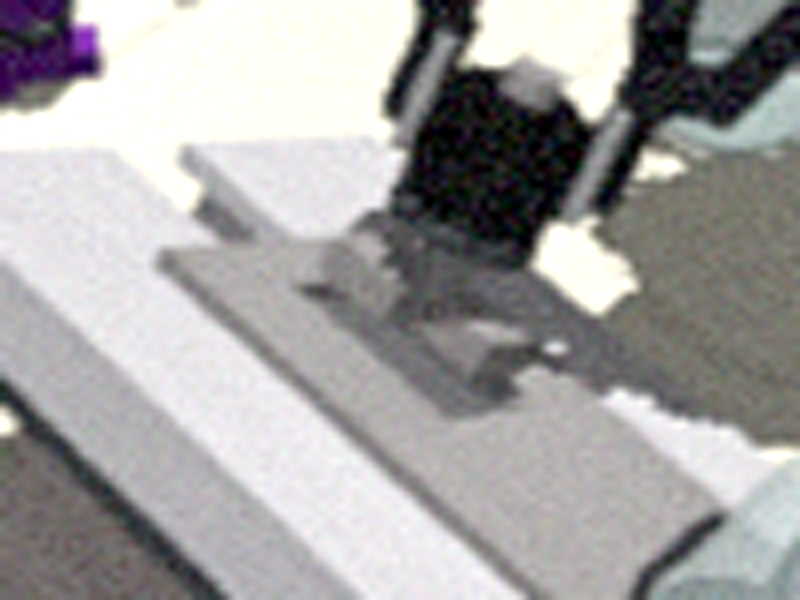

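Head is centred over the opening within about 2 mm and 8 mm above the plate (crop px ~(430,300)). I'll lower it a little at a time and watch the force.

Request:
step_arm --pt "3 0.1 0 0.3 0" --pt "3 0.1 0.05 0.6 0" --pt "3 0.1 0.05 0.9 0" --pt "3 0.1 0.05 1.2 0" --pt "3 0.1 0.05 1.4 0" --pt "3 0.1 0.05 1.4 0" --force 60

```text
time: 16.8
tool_pos: [0.5829, -0.0222, 0.1341]
tcp_rot: [-0.785, 2.576, -0.169]
wrist_force: [0.2, 1.2, -2.2]
width: 0.478
grip_force: 63.5
```

```bash
python3 -c "
from h import *
loc()"
```

```text
t 16.8 q [-0.119 -0.08   2.242  0.126  0.527 -2.375] p [ 0.5829 -0.0222  0.1341] z [ 0.444  0.011 -0.896] yyaw 121.1 F [ 0.2  1.2 -2.2] T [-0.02  0.48  0.04] w 4.07
plate-frame TCP mm [-8.8 -5.  36.8] grasp [-9.  -5.1 55.8] tool z in plate [ 0.01   0.003 -1.   ] head angle from Y (ccw+) -0.5
```

Request:
step_arm --pt "3 0 0 0.3 0" --pt "3 0 0 0.5 0" --pt "3 0 0 0.7 0" --pt "3 0 0 0.9 0" --pt "3 0 0 0.9 0"

```text
time: 17.3
tool_pos: [0.5869, -0.0221, 0.1261]
tcp_rot: [-0.785, 2.576, -0.169]
wrist_force: [-0.2, 0.7, -2.7]
width: 0.472
grip_force: 63.5
```

Request:
step_arm --pt "3 0 0 0.3 0" --pt "3 0 0 0.5 0" --pt "3 0 0 0.7 0" --pt "3 0 0 0.7 0"

```text
time: 17.7
tool_pos: [0.59, -0.022, 0.1198]
tcp_rot: [-0.785, 2.576, -0.169]
wrist_force: [-0.8, -0.5, -2.7]
width: 0.477
grip_force: 63.5
```

```bash
python3 -c "
from h import *
loc()"
```

```text
t 17.7 q [-0.116 -0.045  2.24   0.132  0.494 -2.38 ] p [ 0.59   -0.022   0.1198] z [ 0.444  0.011 -0.896] yyaw 121.1 F [-0.8 -0.5 -2.7] T [-0.04  0.45  0.02] w 4.05
plate-frame TCP mm [-8.5 -5.  20.9] grasp [-8.7 -5.  39.9] tool z in plate [ 0.011  0.003 -1.   ] head angle from Y (ccw+) -0.5
```

Request:
step_arm --pt "3 0 0 0.3 0" --pt "3 0 0 0.5 0" --pt "3 0 0 0.6 0" --pt "3 0 0 0.6 0"

```text
time: 18.1
tool_pos: [0.5927, -0.0219, 0.1146]
tcp_rot: [-0.785, 2.576, -0.169]
wrist_force: [0.1, 0.1, -2.9]
width: 0.473
grip_force: 63.5
```

Request:
step_arm --pt "3 0 0 0.15 0" --pt "3 0 0 0.2 0" --pt "3 0 0 0.2 0"

```text
time: 18.4
tool_pos: [0.5935, -0.0218, 0.1141]
tcp_rot: [-0.785, 2.576, -0.169]
wrist_force: [-9.0, 0.3, 7.1]
width: 0.472
grip_force: 64.9
```

```bash
python3 -c "
from h import *
loc()"
```

```text
t 18.4 q [-0.115 -0.03   2.238  0.135  0.48  -2.383] p [ 0.5935 -0.0218  0.1141] z [ 0.445  0.011 -0.896] yyaw 121.1 F [-9.   0.3  7.1] T [0.08 1.23 0.06] w 4.01
plate-frame TCP mm [-7.9 -4.8 14.3] grasp [-8.1 -4.9 33.3] tool z in plate [ 0.011  0.003 -1.   ] head angle from Y (ccw+) -0.4
```

Request:
step_arm --pt "3 0 0 -0.1 0" --pt "6.5 0 0 -0.1 0" --pt "6.5 0 0 -0.1 0" --pt "6.5 0 0 -0.1 0" --pt "6.5 0 0 -0.1 0"

```text
time: 18.9
tool_pos: [0.5937, -0.022, 0.1143]
tcp_rot: [-0.784, 2.575, -0.17]
wrist_force: [0.6, -0.3, 0.0]
width: 0.764
grip_force: 0.0
```

Run:
```python
from h import *
loc(); pl((-1,0,15))
s,d,P=cloud("scene"); t,d2,P2=cloud("top"); np.savez("h3",s=s,t=t,P=P,P2=P2,d=d,d2=d2); B=np.stack([X,Y,N],1)
for nm,P,d in(("scene",P,d),("top",P2,d2)):
    L=(P-C)@B*1000; ok=(d>0)&(abs(L[...,0])<30)&(abs(L[...,1])<28)
    for lo,hi in((3,7),(8,15),(15,22),(22,30),(30,40),(40,48),(48,56)):
        q=L[ok&(L[...,2]>lo)&(L[...,2]<hi)]
        if len(q)>4: print(nm,lo,hi,len(q),"u",np.percentile(q[:,0],[3,50,97]).round(1),"v",np.percentile(q[:,1],[3,50,97]).round(1))
save(cv2.convertScaleAbs(cv2.resize(s[190:270,270:370],(800,600),interpolation=cv2.INTER_CUBIC),alpha=2),"pics/h3.png")
```

```text
t 18.9 q [-0.115 -0.03   2.238  0.135  0.479 -2.383] p [ 0.5937 -0.022   0.1143] z [ 0.445  0.011 -0.895] yyaw 121.1 F [ 0.6 -0.3  0. ] T [0.06 0.23 0.04] w 6.49
plate-frame TCP mm [-7.7 -5.  14.3] grasp [-7.9 -5.1 33.3] tool z in plate [ 0.012  0.002 -1.   ] head angle from Y (ccw+) -0.5
t 18.9 q [-0.115 -0.03   2.238  0.135  0.479 -2.383] p [ 0.5937 -0.022   0.1143] z [ 0.445  0.011 -0.895] yyaw 121.1 F [ 0.6 -0.3  0. ] T [0.06 0.23 0.04] w 6.49
(-1, 0, 15) -> [-0.83  0.06 -0.06]
scene 3 7 58 u [-11.4   8.6  23.6] v [-13.4  11.2  21.8]
scene 8 15 45 u [-11.7  10.4  17.2] v [-10.9  10.6  20.1]
scene 15 22 58 u [-10.6   9.7  16. ] v [-11.4   9.8  20.3]
scene 22 30 78 u [-15.3  10.5  17.2] v [-26.3  10.   20.2]
scene 30 40 97 u [-16.7  10.2  19.3] v [-26.3   8.8  20.7]
scene 40 48 125 u [-18.5   2.8  18.2] v [-25.1   5.4  18.8]
scene 48 56 41 u [-10.5  -0.3  19.3] v [-27.7   0.3   7.3]
top 3 7 20 u [ 4.9 15.9 24.2] v [-18.   -3.6  17.2]
top 8 15 6 u [13.2 14.2 17.9] v [-15.4  -1.7  10.1]
top 15 22 9 u [12.8 14.  18.9] v [-15.   -5.4  11.5]
top 22 30 12 u [12.3 15.3 20.5] v [-24.   -0.5   9. ]
top 30 40 15 u [12.6 14.2 18.2] v [-13.9  -6.4  10.3]
top 40 48 39 u [ 7.9 12.6 17.1] v [-12.5  -0.3  13. ]
```

View pics/h3.png

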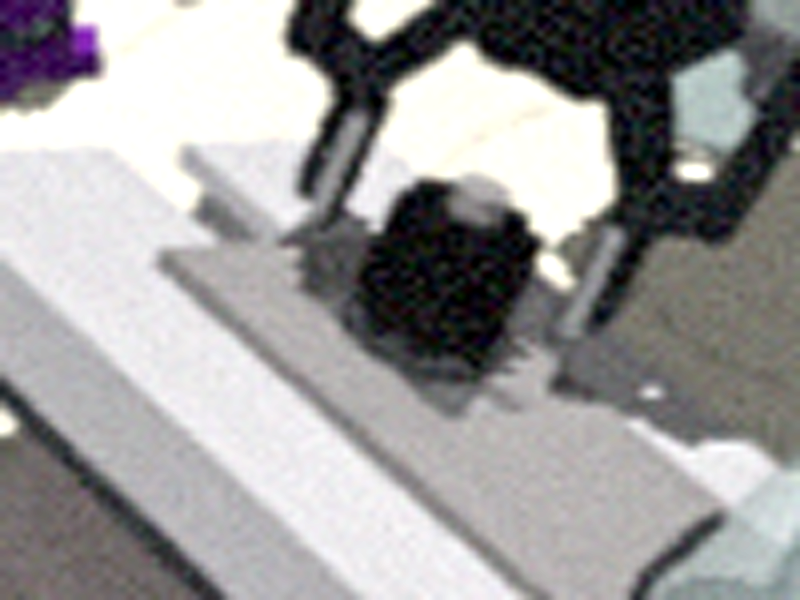

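The washer lies on the plate and the head is in the slot (knob at crop px (450,270)). I'll regrasp with the knob centred and begin turning clockwise.

Request:
step_arm --pt "6.5 -0.4 0.1 0 0" --pt "6.5 -0.64 0.12 0.2 0" --pt "6.5 -0.64 0.12 0.3 0" --pt "3 -0.64 0.12 0.3 0" --pt "3 -0.64 0.12 0.3 0" --pt "3 -0.64 0.12 0.3 0" --pt "3 -0.64 0.12 0.3 0" --pt "3 -0.64 0.12 0.3 0" --force 80

```text
time: 19.8
tool_pos: [0.5985, -0.0173, 0.1135]
tcp_rot: [-0.785, 2.576, -0.169]
wrist_force: [-3.6, 1.6, 4.1]
width: 0.471
grip_force: 79.9
```

Request:
step_arm --pt "3 0 0 0 6" --pt "3 0 0 0 12" --pt "3 0 0 0 18" --pt "3 0 0 0 24" --pt "3 0 0 0 30" --pt "3 0 0 0 30"

```text
time: 20.4
tool_pos: [0.5987, -0.0176, 0.1136]
tcp_rot: [-0.09, 2.679, -0.006]
wrist_force: [-4.1, -1.6, 3.8]
width: 0.469
grip_force: 79.7
```

```bash
python3 -c "
from h import *
loc()"
```

```text
t 20.4 q [-0.104 -0.019  2.229  0.124  0.477 -1.839] p [ 0.5987 -0.0176  0.1136] z [ 0.445  0.011 -0.895] yyaw 93.6 F [-4.1 -1.6  3.8] T [-0.17  0.47 -0.19] w 3.99
plate-frame TCP mm [-3.3 -0.8 11.5] grasp [-3.5 -0.8 30.5] tool z in plate [ 0.011  0.002 -1.   ] head angle from Y (ccw+) -30.5
```

Request:
step_arm --pt "3 0 0 0 8" --pt "3 0 0 0 16" --pt "3 0 0 0 24" --pt "3 0 0 0 32" --pt "3 0 0 0 40" --pt "3 0 0 0 48" --pt "3 0 0 0 54" --pt "3 0 0 0 54"

```text
time: 21.2
tool_pos: [0.6007, -0.0181, 0.1148]
tcp_rot: [1.146, 2.456, 0.284]
wrist_force: [3.4, -1.2, 2.0]
width: 0.471
grip_force: 80.5
```

Request:
step_arm --pt "3 0 0 0 5" --pt "3 0 0 0 10" --pt "3 0 0 0 15" --pt "3 0 0 0 20" --pt "3 0 0 0 20"

```text
time: 21.7
tool_pos: [0.6004, -0.018, 0.1147]
tcp_rot: [1.571, 2.247, 0.383]
wrist_force: [3.9, -3.3, 1.4]
width: 0.468
grip_force: 80.4
```

Run:
```python
from h import *
loc()
s,d,P=cloud("scene"); save(cv2.convertScaleAbs(cv2.resize(s[190:270,270:370],(800,600),interpolation=cv2.INTER_CUBIC),alpha=2),"pics/h4.png")
```

```text
t 21.7 q [-0.104 -0.019  2.227  0.124  0.475 -0.551] p [ 0.6004 -0.018   0.1147] z [ 0.448  0.01  -0.894] yyaw 22.1 F [ 3.9 -3.3  1.4] T [-0.6  -0.51 -0.21] w 3.98
plate-frame TCP mm [-1.4 -1.2 11.8] grasp [-1.6 -1.2 30.8] tool z in plate [ 0.015  0.001 -1.   ] head angle from Y (ccw+) -104.2
```

Request:
step_arm --pt "3 0 0 0 8" --pt "3 0 0 0 16" --pt "3 0 0 0 24" --pt "3 0 0 0 32" --pt "3 0 0 0 40" --pt "3 0 0 0 40" --force 100

```text
time: 22.35
tool_pos: [0.5997, -0.0178, 0.1145]
tcp_rot: [2.32, 1.624, 0.556]
wrist_force: [1.4, -2.4, 4.6]
width: 0.466
grip_force: 100.2
```

```bash
sed -i 's/print("plate-frame TCP/print("Taxis",(bot.read_state()["torque"]@M[:,2]).round(2),"plate-frame TCP/' h.py; python3 -c "
from h import *
loc()"
```

```text
t 22.35 q [-0.104 -0.02   2.228  0.124  0.476  0.149] p [ 0.5997 -0.0178  0.1145] z [ 0.447  0.01  -0.895] yyaw -22.3 F [ 1.4 -2.4  4.6] T [-0.47 -0.21 -0.27] w 3.96
Taxis 0.03 plate-frame TCP mm [-2.  -0.9 11.9] grasp [-2.3 -1.  30.9] tool z in plate [ 0.013  0.002 -1.   ] head angle from Y (ccw+) -144.3
```

Request:
step_arm --pt "3 0 0 0 8" --pt "3 0 0 0 16" --pt "3 0 0 0 24" --pt "3 0 0 0 30" --pt "3 0 0 0 30"

```text
time: 22.85
tool_pos: [0.5996, -0.0176, 0.1143]
tcp_rot: [2.746, 1.001, 0.653]
wrist_force: [1.0, -3.6, 5.4]
width: 0.466
grip_force: 100.2
```

```bash
python3 -c "
from h import *
loc()"
```

```text
t 22.85 q [-0.104 -0.019  2.228  0.124  0.476  0.671] p [ 0.5996 -0.0176  0.1143] z [ 0.446  0.011 -0.895] yyaw -53.0 F [ 1.  -3.6  5.4] T [-0.74 -0.2  -0.46] w 3.96
Taxis 0.08 plate-frame TCP mm [-2.2 -0.7 11.8] grasp [-2.5 -0.8 30.8] tool z in plate [ 0.013  0.002 -1.   ] head angle from Y (ccw+) -174.2
```

Request:
step_arm --pt "3 0 0 0 5" --pt "3 0 0 0 10" --pt "3 0 0 0 15" --pt "3 0 0 0 15"

```text
time: 23.25
tool_pos: [0.5997, -0.0173, 0.1142]
tcp_rot: [2.903, 0.647, 0.688]
wrist_force: [4.6, -2.3, 2.9]
width: 0.462
grip_force: 100.5
```

```bash
python3 -c "
from h import *
loc()"
```

```text
t 23.25 q [-0.103 -0.019  2.228  0.124  0.476  0.932] p [ 0.5997 -0.0173  0.1142] z [ 0.446  0.011 -0.895] yyaw -67.1 F [ 4.6 -2.3  2.9] T [-0.48 -0.15 -0.3 ] w 3.92
Taxis 0.06 plate-frame TCP mm [-2.2 -0.5 11.6] grasp [-2.4 -0.5 30.6] tool z in plate [ 0.013  0.002 -1.   ] head angle from Y (ccw+) 170.8
```

Request:
step_arm --pt "3 0 0 0 5" --pt "3 0 0 0 10" --pt "3 0 0 0 15" --pt "3 0 0 0 15"

```text
time: 23.65
tool_pos: [0.5998, -0.0172, 0.1141]
tcp_rot: [3.018, 0.267, 0.713]
wrist_force: [5.7, -2.2, 2.1]
width: 0.464
grip_force: 100.6
```

```bash
python3 -c "
from h import *
loc()
s,d,P=cloud('scene'); save(cv2.convertScaleAbs(cv2.resize(s[190:270,270:370],(800,600),interpolation=cv2.INTER_CUBIC),alpha=2),'pics/h5.png')"
```

```text
t 23.65 q [-0.103 -0.019  2.228  0.125  0.476  1.193] p [ 0.5998 -0.0172  0.1141] z [ 0.447  0.011 -0.895] yyaw -80.8 F [ 5.7 -2.2  2.1] T [-0.4  -0.19 -0.15] w 3.95
Taxis -0.05 plate-frame TCP mm [-2.1 -0.3 11.4] grasp [-2.4 -0.4 30.4] tool z in plate [ 0.013  0.003 -1.   ] head angle from Y (ccw+) 155.8
```

View pics/h5.png

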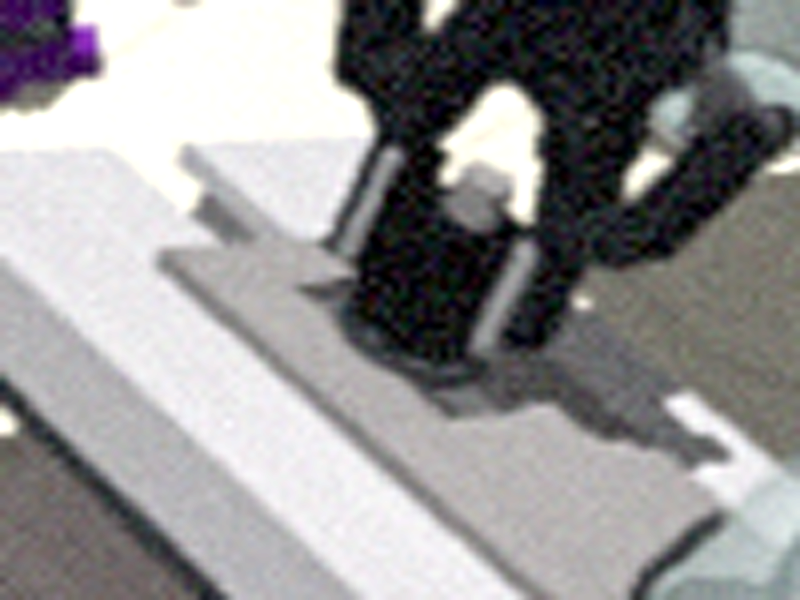

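Request:
step_arm --pt "3 0 0 0 6" --pt "3 0 0 0 12" --pt "3 0 0 0 18" --pt "3 0 0 0 24" --pt "3 0 0 0 24"

```text
time: 24.2
tool_pos: [0.5999, -0.0169, 0.1139]
tcp_rot: [-2.973, 0.361, -0.698]
wrist_force: [8.1, -0.3, 0.1]
width: 0.466
grip_force: 101.0
```

```bash
python3 -c "
from h import *
loc(); B=np.stack([X,Y,N],1)
s=bot.read_state(); print('F plate',s['wrist_force']@B,'T plate',s['torque']@B, s['joint_torque'].round(2))"
```

```text
t 24.2 q [-0.103 -0.018  2.228  0.125  0.475  1.612] p [ 0.5999 -0.0169  0.1139] z [ 0.446  0.011 -0.895] yyaw -102.3 F [ 8.1 -0.3  0.1] T [-0.21 -0.35  0.11] w 3.96
Taxis -0.2 plate-frame TCP mm [-2.2 -0.  11.2] grasp [-2.4 -0.1 30.2] tool z in plate [ 0.013  0.003 -1.   ] head angle from Y (ccw+) 131.8
F plate [ 7.27651799 -0.45892361 -3.45865465] T plate [-0.1442268  -0.34663398  0.19631785] [ -0.06 -32.04 -29.01   0.4   -0.58   0.83]
```

Request:
step_arm --pt "3 0 0 0 6" --pt "3 0 0 0 12" --pt "3 0 0 0 18" --pt "3 0 0 0 24" --pt "3 0 0 0 24"

```text
time: 24.7
tool_pos: [0.6, -0.0166, 0.1138]
tcp_rot: [-2.754, 0.944, -0.644]
wrist_force: [10.1, 0.2, -2.0]
width: 0.467
grip_force: 101.4
```

```bash
python3 -c "
from h import *
loc(); B=np.stack([X,Y,N],1)
s=bot.read_state(); print('F plate',s['wrist_force']@B,'T plate',s['torque']@B, s['joint_torque'].round(2))"
```

```text
t 24.7 q [-0.102 -0.018  2.228  0.125  0.475  2.031] p [ 0.6    -0.0166  0.1138] z [ 0.447  0.011 -0.895] yyaw -124.7 F [10.1  0.2 -2. ] T [-0.06 -0.48  0.48] w 3.97
Taxis -0.47 plate-frame TCP mm [-2.   0.2 11.1] grasp [-2.3  0.1 30.1] tool z in plate [ 0.013  0.003 -1.   ] head angle from Y (ccw+) 107.8
F plate [ 8.24303094  0.01749783 -6.20700937] T plate [ 0.14887322 -0.48175833  0.46657498] [ -1.11 -33.13 -28.91   0.29  -0.34   1.01]
```

Request:
step_arm --pt "3 0 0 0 5" --pt "3 0 0 0 10" --pt "3 0 0 0 15" --pt "3 0 0 0 20" --pt "3 0 0 0 20" --force 110

```text
time: 25.2
tool_pos: [0.6002, -0.0165, 0.1137]
tcp_rot: [-2.496, 1.377, -0.58]
wrist_force: [12.8, 2.6, -4.3]
width: 0.468
grip_force: 111.6
```

```bash
python3 -c "
from h import *
loc(); B=np.stack([X,Y,N],1)
s=bot.read_state(); print('F plate',s['wrist_force']@B,'T plate',s['torque']@B, s['joint_torque'].round(2))"
```

```text
t 25.2 q [-0.102 -0.017  2.228  0.125  0.474  2.379] p [ 0.6002 -0.0165  0.1137] z [ 0.447  0.012 -0.894] yyaw -144.9 F [12.8  2.6 -4.3] T [ 0.09 -0.61  0.68] w 3.98
Taxis -0.58 plate-frame TCP mm [-1.9  0.4 11. ] grasp [-2.1  0.3 30. ] tool z in plate [ 0.013  0.003 -1.   ] head angle from Y (ccw+) 87.9
F plate [ 9.66502568  2.3602     -9.44967795] T plate [ 0.36839296 -0.61268799  0.57862686] [ -1.92 -33.91 -28.75   0.21  -0.12   1.06]
```

Request:
step_arm --pt "6.5 0 0 0 0" --pt "6.5 0 0 0 0" --pt "6.5 0 0 0 0" --pt "6.5 0 0 0 -8" --pt "6.5 0 0 0 -16" --pt "6.5 0 0 0 -24" --pt "6.5 0 0 0 -32" --pt "6.5 0 0 0 -40" --pt "6.5 0 0 0 -48" --pt "6.5 0 0 0 -56" --pt "6.5 0 0 0 -64" --pt "6.5 0 0 0 -72" --pt "6.5 0 0 0 -80" --pt "6.5 0 0 0 -88" --pt "6.5 0 0 0 -96" --pt "6.5 0 0 0 -104" --pt "6.5 0 0 0 -112" --pt "6.5 0 0 0 -120" --pt "6.5 0 0 0 -120"

```text
time: 27.1
tool_pos: [0.5979, -0.0173, 0.1127]
tcp_rot: [2.45, 1.471, 0.582]
wrist_force: [-0.3, -0.0, -0.1]
width: 0.76
grip_force: 0.0
```

Run:
```python
from h import *
loc()
s,d,P=cloud("scene"); B=np.stack([X,Y,N],1)
st0=np.load("scene0.npz")["im"]
L=(P-C)@B*1000; ok=(d>0)&(abs(L[...,0])<30)&(abs(L[...,1])<28)
for lo,hi in((8,15),(15,22),(22,30),(30,40),(40,48),(48,56)):
    q=L[ok&(L[...,2]>lo)&(L[...,2]<hi)]
    if len(q)>4: print(lo,hi,len(q),"u",np.percentile(q[:,0],[3,50,97]).round(1),"v",np.percentile(q[:,1],[3,50,97]).round(1))
save(cv2.convertScaleAbs(cv2.resize(s[190:270,270:370],(800,600),interpolation=cv2.INTER_CUBIC),alpha=2),"pics/h6.png")
```

```text
t 27.1 q [-0.104 -0.019  2.23   0.124  0.478  0.288] p [ 0.5979 -0.0173  0.1127] z [ 0.443  0.011 -0.896] yyaw -30.8 F [-0.3 -0.  -0.1] T [-0.03  0.21  0.01] w 6.46
Taxis -0.02 plate-frame TCP mm [-4.4 -0.4 11.1] grasp [-4.6 -0.5 30.1] tool z in plate [ 0.009  0.003 -1.   ] head angle from Y (ccw+) -152.4
8 15 47 u [-8.8 12.7 18. ] v [-11.4  12.8  21. ]
15 22 66 u [-10.2  13.   26.7] v [-15.2  12.1  22. ]
22 30 76 u [-23.8  12.   27. ] v [-12.5  13.4  23.8]
30 40 94 u [-14.2  12.3  28.4] v [-13.1  12.4  22.9]
40 48 128 u [-22.6   6.3  19.2] v [-14.3   7.2  22.2]
48 56 38 u [-29.1   4.5  28.5] v [-8.9  4.9 26.6]
```

View pics/h6.png

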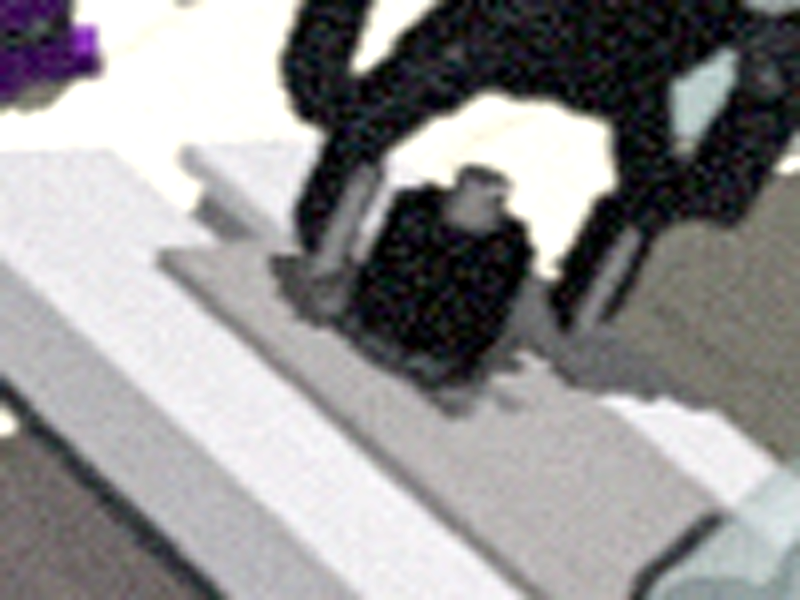

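Request:
step_arm --pt "6.5 0.17 0.13 0 0" --pt "6.5 0.17 0.13 0 0" --pt "3 0.17 0.13 0 0" --pt "3 0.17 0.13 0 0" --pt "3 0.17 0.13 0 0" --pt "3 0.17 0.13 0 0" --pt "3 0.17 0.13 0 0" --pt "3 0.17 0.13 0 0" --force 110

```text
time: 27.95
tool_pos: [0.6011, -0.0168, 0.1154]
tcp_rot: [2.449, 1.468, 0.585]
wrist_force: [-2.9, -1.5, 5.6]
width: 0.462
grip_force: 109.8
```

```bash
python3 -c "
from h import *
loc()"
```

```text
t 27.95 q [-0.102 -0.018  2.224  0.121  0.479  0.295] p [ 0.6011 -0.0168  0.1154] z [ 0.446  0.01  -0.895] yyaw -30.9 F [-2.9 -1.5  5.6] T [-0.2   0.37 -0.05] w 3.93
Taxis -0.04 plate-frame TCP mm [-0.4 -0.  12.1] grasp [-0.7 -0.  31.1] tool z in plate [ 0.013  0.002 -1.   ] head angle from Y (ccw+) -152.4
```

Request:
step_arm --pt "3 0.17 0.13 0 5" --pt "3 0.17 0.13 0 10" --pt "3 0.17 0.13 0 15" --pt "3 0.17 0.13 0 20" --pt "3 0.17 0.13 0 20"

```text
time: 28.45
tool_pos: [0.6012, -0.0168, 0.1152]
tcp_rot: [2.726, 1.041, 0.642]
wrist_force: [-9.4, -7.3, 7.2]
width: 0.467
grip_force: 109.7
```

```bash
python3 -c "
from h import *
loc()"
```

```text
t 28.45 q [-0.1   -0.016  2.222  0.116  0.483  0.65 ] p [ 0.6012 -0.0168  0.1152] z [ 0.443  0.009 -0.896] yyaw -51.3 F [-9.4 -7.3  7.2] T [-1.11  0.95 -0.33] w 3.97
Taxis -0.18 plate-frame TCP mm [-0.3  0.  11.9] grasp [-0.5  0.  30.9] tool z in plate [ 0.009  0.001 -1.   ] head angle from Y (ccw+) -172.5
```

Request:
step_arm --pt "3 -0.12 -0.17 0 6" --pt "3 -0.12 -0.17 0 12" --pt "3 -0.12 -0.17 0 18" --pt "3 -0.12 -0.17 0 24" --pt "3 -0.12 -0.17 0 30" --pt "3 -0.12 -0.17 0 30"

```text
time: 29.05
tool_pos: [0.6012, -0.0168, 0.1151]
tcp_rot: [3.004, 0.311, 0.709]
wrist_force: [0.2, -9.0, 0.1]
width: 0.465
grip_force: 110.4
```

```bash
python3 -c "
from h import *
loc()"
```

```text
t 29.05 q [-0.1   -0.017  2.224  0.115  0.477  1.174] p [ 0.6012 -0.0168  0.1151] z [ 0.447  0.008 -0.895] yyaw -79.3 F [ 0.2 -9.   0.1] T [-1.49  0.16 -0.26] w 3.95
Taxis -0.43 plate-frame TCP mm [-0.4 -0.  11.7] grasp [-0.7 -0.  30.7] tool z in plate [ 0.013 -0.    -1.   ] head angle from Y (ccw+) 157.5
```

Request:
step_arm --pt "3 0 0 0 6" --pt "3 0 0 0 12" --pt "3 0 0 0 18" --pt "3 0 0 0 24" --pt "3 0 0 0 30" --pt "3 0 0 0 30"

```text
time: 29.65
tool_pos: [0.6012, -0.0169, 0.1148]
tcp_rot: [-2.945, 0.47, -0.692]
wrist_force: [2.4, -7.1, -1.1]
width: 0.466
grip_force: 110.8
```

```bash
python3 -c "
from h import *
loc()"
```

```text
t 29.65 q [-0.1   -0.017  2.224  0.115  0.477  1.697] p [ 0.6012 -0.0169  0.1148] z [ 0.446  0.008 -0.895] yyaw -106.2 F [ 2.4 -7.1 -1.1] T [-1.73  0.17 -0.18] w 3.96
Taxis -0.61 plate-frame TCP mm [-0.5 -0.1 11.5] grasp [-0.8 -0.1 30.5] tool z in plate [ 0.013 -0.    -1.   ] head angle from Y (ccw+) 127.6
```

Request:
step_arm --pt "3 0 0 0 6" --pt "3 0 0 0 12" --pt "3 0 0 0 18" --pt "3 0 0 0 24" --pt "3 0 0 0 30" --pt "3 0 0 0 36" --pt "3 0 0 0 36" --force 120

```text
time: 30.35
tool_pos: [0.6012, -0.0169, 0.1145]
tcp_rot: [-2.552, 1.302, -0.595]
wrist_force: [4.8, -8.2, -3.1]
width: 0.465
grip_force: 121.1
```

```bash
python3 -c "
from h import *
loc()"
```

```text
t 30.35 q [-0.1   -0.016  2.225  0.114  0.476  2.325] p [ 0.6012 -0.0169  0.1145] z [ 0.446  0.008 -0.895] yyaw -141.0 F [ 4.8 -8.2 -3.1] T [-1.78  0.23  0.03] w 3.95
Taxis -0.82 plate-frame TCP mm [-0.7 -0.1 11.2] grasp [-0.9 -0.1 30.2] tool z in plate [ 0.013 -0.001 -1.   ] head angle from Y (ccw+) 91.7
```

Request:
step_arm --pt "3 0 0 0 0" --pt "6.5 0 0 0 0" --pt "8 0 0 0 0" --pt "8 0 0 0 0" --pt "8 0 0 -2 0" --pt "8 0 0 -6 0" --pt "8 0 0 -10 0" --pt "8 0 0 -15 0" --pt "8 0 0 -19 0" --pt "8 0 0 -19 0"

```text
time: 31.35
tool_pos: [0.518, -0.0174, 0.2931]
tcp_rot: [-2.542, 1.298, -0.608]
wrist_force: [1.2, -0.3, 1.0]
width: 0.936
grip_force: 0.0
```

Run:
```python
from h import *
loc(); B=np.stack([X,Y,N],1)
h3=np.load("h3.npz")
for nm,src in(("scene",None),("top",None)):
    im,d,P=cloud(nm); np.savez(nm+"9",im=im,d=d,P=P)
    for tag,P_,d_ in(("now",P,d),("h3",h3["P" if nm=="scene" else "P2"],h3["d" if nm=="scene" else "d2"])):
        L=(P_-C)@B*1000; r=np.hypot(L[...,0]+2.5,L[...,1]-.3); ok=(d_>0)
        m=ok&(r<25)&(L[...,2]>-3)&(L[...,2]<75); hst=np.histogram(L[m][:,2],bins=np.arange(-4,76,4))
        print(nm,tag,dict(zip(hst[1][:-1].astype(int).tolist(),hst[0].tolist())))
        q=L[ok&(r<12)&(L[...,2]>38)&(L[...,2]<70)]
        if len(q): print("  centre region w pct",np.percentile(q[:,2],[5,50,80,95,99]).round(1))
        k=L[ok&(r<26)&(L[...,2]>12)&(L[...,2]<42)]; print("  knob u",np.percentile(k[:,0],[2,98]).round(1),"v",np.percentile(k[:,1],[2,98]).round(1))
    # plate moved? rectified compare
    a=np.load(nm+"0.npz"); 
    D=cv2.absdiff(im,a["im"]).max(2); 
# plate edge v position before/after, top camera rectified on plate plane
for f in("top0","top9","scene0","scene9"):
    a=np.load(f+".npz"); nm=f[:-1]; cal=bot.calibration(nm);o=np.array(cal["orientation"]);Rm=R.from_rotvec(o).as_matrix();K=cal["mtx"]
    uu,vv=np.meshgrid(np.arange(-.042,-.02,.0005),np.arange(-.08,.2,.0005),indexing="ij"); Q=C+uu[...,None]*X+vv[...,None]*Y
    p=(Q-np.array(cal["origin"]))@Rm; px=(K[0,0]*p[...,0]/-p[...,2]+K[0,2]).astype(np.float32); py=(K[1,1]*-p[...,1]/-p[...,2]+K[1,2]).astype(np.float32)
    g=cv2.GaussianBlur(cv2.remap(a["im"],px,py,cv2.INTER_LINEAR).mean(2),(0,0),1.5).mean(0); dg=np.gradient(g); i=[k for k in range(3,len(g)-3) if abs(dg[k])>.9 and abs(dg[k])==abs(dg[k-3:k+4]).max()]
    print(f,[(round(-80+.5*k,1),round(dg[k],1)) for k in i])
```

```text
t 31.35 q [-0.127 -0.388  2.176  0.087  0.886  2.349] p [ 0.518  -0.0174  0.2931] z [ 0.457  0.01  -0.89 ] yyaw -140.9 F [ 1.2 -0.3  1. ] T [0.02 0.18 0.01] w 7.96
Taxis 0.0 plate-frame TCP mm [  2.    1.  208.2] grasp [  1.6   1.  227.2] tool z in plate [ 0.024  0.001 -1.   ] head angle from Y (ccw+) 91.6
scene now {-4: 3, 0: 46, 4: 54, 8: 24, 12: 35, 16: 36, 20: 33, 24: 37, 28: 32, 32: 40, 36: 32, 40: 57, 44: 62, 48: 14, 52: 15, 56: 20, 60: 0, 64: 0, 68: 0}
  centre region w pct [44.3 51.  57.  58.1 58.7]
  knob u [-11.4  19. ] v [-12.5  21.9]
scene h3 {-4: 4, 0: 44, 4: 56, 8: 20, 12: 37, 16: 34, 20: 29, 24: 37, 28: 36, 32: 36, 36: 37, 40: 57, 44: 62, 48: 13, 52: 21, 56: 0, 60: 0, 64: 0, 68: 0}
  centre region w pct [44.1 48.3 52.8 53.3 54.2]
  knob u [-16.6  16.3] v [-12.9  20.7]
top now {-4: 9, 0: 24, 4: 20, 8: 3, 12: 6, 16: 12, 20: 5, 24: 6, 28: 6, 32: 8, 36: 16, 40: 146, 44: 47, 48: 4, 52: 16, 56: 26, 60: 0, 64: 0, 68: 0}
  centre region w pct [41.  45.2 56.3 58.1 58.8]
  knob u [-18.1  20.8] v [-19.6  19. ]
top h3 {-4: 12, 0: 15, 4: 17, 8: 4, 12: 3, 16: 6, 20: 5, 24: 5, 28: 5,
[... 660 characters left out ...]
at64(-1.8)), (86.0, np.float64(-3.4)), (93.5, np.float64(3.2)), (110.5, np.float64(-1.4)), (134.0, np.float64(-1.4)), (136.0, np.float64(-1.4)), (146.0, np.float64(1.5)), (165.5, np.float64(-1.5)), (175.5, np.float64(3.2)), (190.0, np.float64(-4.5)), (194.5, np.float64(7.2))]
scene9 [(-55.0, np.float64(-3.9)), (-41.0, np.float64(-2.1)), (1.0, np.float64(2.0)), (5.0, np.float64(1.7)), (12.5, np.float64(2.6)), (16.0, np.float64(3.0)), (86.0, np.float64(-2.9)), (93.5, np.float64(3.0)), (110.0, np.float64(-1.6)), (113.5, np.float64(-0.9)), (134.0, np.float64(-2.0)), (147.5, np.float64(1.2)), (164.5, np.float64(-1.7)), (176.0, np.float64(3.2)), (189.5, np.float64(-4.6)), (194.0, np.float64(7.6))]
```

The shank now stands 4.8 mm further out of the knob, so the 4.5 mm of slack is used up. Torque rose to 0.8 N m, the plate moved less than 0.5 mm, and the gripper is open and clear, so I'm handing in.

```bash
python3 -c "
from workcell import bot
print(bot.finish_job())"
```

```text
the job is handed in; nothing more can be done
None
```

The flask plate is clamped where it lay: the T-bolt's head jammed under the lips, the knob was tightened to about 0.8 N m and let go, and the job was handed in at 31 s; I viewed 11 pictures, one over the limit of 10.

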